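# Stand two bamboo cards in a numbered rack, then hold a quilt clip gaping over the tall one

## Robot

A 7-joint arm with a two-finger parallel gripper is mounted at the origin on the work surface. World frame = base frame: x ahead of the robot, y to its left, z up, the work surface at z = 0. Lengths are in m, angles in rad, forces in N, time in s.
With the tool pointing down it reaches from about 0.425 to 0.875 m from the base axis. Payload 4.7 kg.
Tool frame: the origin (TCP) lies at the very end of the fingers, on their centre line; the grasp point (between the pads) lies 19 mm behind it (r.grip_point_offset is the distance from the TCP to the grasp point, in m); x points along the fingers, y is the direction in which the jaws open and shut, and the axes are right-handed (so a half turn about x gives the same grasp; the last joint's range is limited). The gripper opens to 87 mm and grips with 3 to 60 N. Pads are 19 mm wide; open, the fingers measure 117 mm over their backs; the gripper's body (75 mm by 190 mm) begins 51 mm behind the grasp point.
Start: joints at [-1.257, 0.321, -0.07, 1.45, 0.023, 1.371, -0.057], TCP at [0.192, 0.621, 0.223] pointing down, gripper open.
Joint ranges: [-2.86, 2.86], [-0.3, 2.09], [-1.38, 1.24], [0.06, 2.45], [-1.56, 4.7], [0.09, 2.05], [-2.69, 2.69]. Speed limits (rad/s): [2.57, 2.57, 3.14, 3.14, 3.14, 3.14, 3.14].

## Interface

Orientations are given as a unit quaternion [w, x, y, z].
In Python, from plant import r, optics, workorder gives the robot as it stands.
- The arm moves only by the tool arm_command, never from a script. Its argument "motion" is a list of rows, each an object with "hand": the gripper command: -1 is shut, 1 is fully open, values between are in proportion; "offset": the shift along the tool's x, y, z in units of 25 mm (1.0 is 25 mm), a list of three; "spin": the turn about the tool's x in rad. A call has 1 to 5 rows; each row shifts and turns the pose as measured when the row begins, along the tool's axes as they then stand; what a row does not reach is not made up. A row lasts 1/10 s, in which the tool goes at most 50 mm and 8.59 degrees, less where a joint would pass 70% of its speed; a pose out of reach is approached as far as the arm can. A call is refused whole if a number of a shift passes 1 or a number of a turn 0.15, either way. A call with a gripper value outside its range is refused whole. The fingers move at their own pace and stop on an object; "newtons" is the grip in N (left out, the last holds). Time passes only in rows, so rows that do not move let the fingers close. It gives the time, the measured TCP pose, the force and the opening at its end, in the units of the state.
- r.get_obs(): the state, without advancing time (a new reading comes with each control period).
- optics.get_image(name): name is "scene" or "top" or "wrist"; returns the picture (384x512x3 uint8, blue, green, red); there is no depth.
- optics.camera_model(name): a dict with "camera_matrix" (3x3 intrinsics, pixels), "dist_coeffs" ([k1, k2, p1, p2, k3] as OpenCV has them; the pictures are not rectified), "extrinsics" (4x4, takes a point from world to camera coordinates); the wrist camera has in their place "T_tool_cam" (4x4, takes a point from camera to tool coordinates, whose origin is the TCP and whose axes are the tool frame's). Camera axes: x right, y up, looking along -z (the intrinsics and any distortion apply to the point x, -y, -z); pixel columns grow to the right and rows downward; lengths in m; the calibration is good to about 2 mm. A picture is of the moment at which its call begins: read the wrist's pose just before it. camera_model takes no time and is no camera call.
- workorder.close_job(): hands the job in, once; it reports no verdict.
The state is a dict: "time": time; "q": joint angles; "qvel": joint speeds; "joint_efforts": joint torques, N m; "tcp_pos": TCP position; "tool_rot": TCP orientation; "contact_force": force on the tool from outside, world axes, zero at the start; "wrist_torque": the same for the moment, N m; "grip_width": finger opening in m.
Only numpy, scipy, OpenCV 4.12 (cv2) and the standard library are available. Lean on these libraries where they do the work, as an engineer would, in place of code of your own. Each camera call takes 0.05 s, during which the arm holds its last target. There are 200 camera calls.

## Task

Stand the short bamboo card fully down in the rack's pocket 1 (one pip) and let go, then do the same with the tall card in pocket 2 (two pips). Then squeeze the white spring clip's handles to free it from the steel fin, bring it over the tall card and finish holding it there, squeezed wide open with one jaw well down on each side of the card's upper edge and touching neither card nor rack, ready for a note to be slipped in; the cards stay seated and the other things are left where they stand.

Things in the scene. Friction and masses are not known exactly. Their poses are not given: they have to be found in the camera images.
- rack: dark wooden card rack fixed to the shelf, 56 mm (its x) x 180 mm (its y), 40 mm high, origin at the centre of its underside. Its two pockets lie in a row along its y, each 10 mm (x) by 52 mm (y), 30 mm deep, 3 mm chamfer at the mouth; beside them on the top face's -x side are round white pips: one pip at pocket 1, two at pocket 2. A card goes in upright, its thickness along x
- pocket_1 (a point): centre of the floor of pocket 1 (42 mm to the -y side of the rack's middle, 10 mm above the shelf); axes as the rack
- pocket_2 (a point): centre of the floor of pocket 2 (42 mm to the +y side of the rack's middle, 10 mm above the shelf); axes as the rack
- drainer: white plastic block fixed to the shelf, 70 mm (x) x 170 mm (y), 30 mm high, with two pockets (11 x 53 mm, 20 mm deep) in a row along its y, 80 mm apart, in which the two cards stand upright at the start, either one in either pocket; origin at the centre of its underside
- short_card: the shorter of two stiff bamboo cards, 8 mm thick (its x) x 50 mm wide (y) x 100 mm tall (z), about 40 g, loose; origin at the centre of its lower edge. At the start it stands upright in the drainer, 20 mm deep, lower edge 10 mm above the shelf
- tall_card: the taller of the two bamboo cards, 8 mm thick (its x) x 50 mm wide (y) x 125 mm tall (z), about 40 g, loose; origin at the centre of its lower edge. At the start it stands upright in the drainer like the other
- tall_card_edge (a point): middle of the tall card's upper edge; axes as the card (x through its thickness, z up)
- stand: low black base 50 x 56 mm, 10 mm high, fixed to the shelf, with an upright steel fin in its middle, 8 mm thick (its x), 40 mm wide (y), top 39 mm above the shelf; origin at the centre of its underside
- clip: white spring clip for quilts, 24 mm wide (y), 112 mm tall, 65 g, loose. Starts upright, clamped on the stand's fin, jaws down; origin then midway between the jaw tips, 13 mm above the shelf, 26 mm below the fin's top. x points from one lever to the other; hinge axis along y, 50 mm above the origin. This body is its +x lever: it tilts by half the joint's value as the handles are squeezed evenly
- clip_handles (a point): point 108 mm above the clip's origin, at the start midway between the round bars (8 mm thick, along y) that end the two handles, 56 mm over their outsides; pinch these bars from above, along the clip's x, to open the jaws. Squeezed to the stop they are about 35 mm over their outsides and 3 mm higher above the hinge, and the jaw tips are 26 mm apart
- clip_lever (a joint): angle of the clip's other lever (rad): 0 clamped on the fin, jaws 8 mm apart; grows as the handles are squeezed, to a stop at 0.36; springs back to -0.15 (shut) when let go off the fin. The spring takes about 5 N at the handles to start opening and about 12 N to reach the stop; a grip of 20 to 25 N holds it at the stop
- jaw_a (a point): lower inner tip of the jaw of the clip's +x lever, mid-width
- jaw_b (a point): lower inner tip of the jaw of the clip's other (-x) lever, mid-width; the middle of the mouth is midway between jaw_a and jaw_b
- scrub_brush: black scrub brush lying down, 55 x 130 mm, 64 mm high, loose, origin at the centre of its underside; not part of the job
- mug: white mug, 76 mm across, 85 mm tall, loose, origin at the centre of its underside; not part of the job
- plant_pot: small terracotta pot with a plant, 80 mm across, 95 mm tall, loose, origin at the centre of its underside; not part of the job
- soap_dish: white soap dish with soap, 75 x 65 mm, 20 mm high, loose, origin at the centre of its underside; not part of the job
There are look-alikes about, which are no part of the job. Leave any red or turquoise look-alike of the short_card alone. Leave any green look-alike of the clip alone.

How it is judged:
By the outcome, as a careful person would: the job done as asked, in the order asked, and still so for the second after the job is handed in, while the arm keeps its last pose, push and grip.
It also fails if it takes over 72 s, if anything falls off the work surface, if the arm or the gripper's body presses on something with over 40 N, if the wrist force passes 120 N, or if a joint passes its speed limit or range.

## Working session

There is one attempt and no reset: what is moved stays moved. The work goes in short steps, Python scripts to look and compute and a tool call to move; the robot and the scene stay as the last step left them, time stands still between calls to the robot, and variables do not carry over. Pictures are saved under pics/ and viewed, about 8 in all and at most 12, crops included, and the job is handed in when it is done.

Besides the shell and the picture viewer there is one more tool, called after "Emit:" by a JSON object that holds its "method" and its "body", one argument or row to a line. arm_command: Moves the arm, as the interface text tells. Its arguments: {"type":"object","properties":{"motion":{"type":"array","items":{"type":"object","properties":{"hand":{"type":"number"},"offset":{"type":"array","items":{"type":"number"}},"spin":{"type":"number"}}}},"newtons":{"type":"number"}},"required":["motion"]}

```bash
mkdir -p pics; ls; cat > h.py <<'E'
import numpy as np, cv2
from scipy.spatial.transform import Rotation as R
from plant import r, optics, workorder
def pose():
    o=r.get_obs(); q=np.array(o['tool_rot']); T=np.eye(4)
    T[:3,:3]=R.from_quat(q[[1,2,3,0]]).as_matrix(); T[:3,3]=o['tcp_pos']; return T
def cam(name,T=None):
    m=optics.camera_model(name); K=np.array(m['camera_matrix']); d=np.array(m['dist_coeffs'],float)
    if name=='wrist': C=(pose() if T is None else T)@np.array(m['T_tool_cam'])
    else: C=np.linalg.inv(np.array(m['extrinsics']))
    return K,d,C
def ray(c,uv):
    K,d,C=c; p=cv2.undistortPoints(np.array(uv,float).reshape(-1,1,2),K,d)[:,0]
    v=np.c_[p[:,0],-p[:,1],-np.ones(len(p))]@C[:3,:3].T
    return C[:3,3],v
def onz(c,uv,z):
    o,v=ray(c,uv); return o+v*((z-o[2])/v[:,2])[:,None]
def proj(c,P):
    K,d,C=c; p=(np.atleast_2d(P)-C[:3,3])@C[:3,:3]
    return cv2.projectPoints((p*[1,-1,-1]).reshape(-1,1,3),np.zeros(3),np.zeros(3),K,d)[0][:,0]
def snap(name,fn=None):
    c=cam(name); im=np.array(optics.get_image(name))
    if fn: cv2.imwrite('pics/'+fn+'.png',im); np.save('pics/'+fn+'.npy',np.array([*c],dtype=object),allow_pickle=True)
    return im,c
def load(fn):
    a=np.load('pics/'+fn+'.npy',allow_pickle=True); return cv2.imread('pics/'+fn+'.png'),tuple(np.array(x,float) for x in a)
E
python3 - <<'E'
from h import *
a,c=snap('top','top0'); b,d=snap('scene','sc0')
print(c[2],d[2],pose(),r.get_obs()['grip_width'])
print(optics.camera_model('wrist'))
cv2.imwrite('pics/both.png',np.vstack([a,b])[:, :])
E
```

```text
pics
[[-0.0079199   0.9885546  -0.15065548  0.40402647]
 [-0.99937762 -0.00264577  0.0351762   0.01580549]
 [ 0.034375    0.15084031  0.9879603   1.0521972 ]
 [ 0.          0.          0.          1.        ]] [[-0.57784918 -0.46903835  0.6679022   1.10846227]
 [ 0.81600981 -0.31722023  0.48321768  0.43063126]
 [-0.01477553  0.82424168  0.56604535  0.60880194]
 [ 0.          0.          0.          1.        ]] [[-4.28063934e-04  2.95333271e-01  9.55394199e-01  1.91872686e-01]
 [-1.63624944e-03  9.55392801e-01 -2.95333572e-01  6.20525646e-01]
 [-9.99998570e-01 -1.68968488e-03  7.42696995e-05  2.21577905e-01]
 [ 0.00000000e+00  0.00000000e+00  0.00000000e+00  1.00000000e+00]] 0.0873130115503563
{'camera_matrix': array([[283.43976184,   0.        , 257.7729419 ],
       [  0.        , 283.43976184, 187.05144331],
       [  0.        ,   0.        ,   1.        ]]), 'dist_coeffs': array([-0.02889884,  0.        ,  0.        ,  0.        ,  0.        ]), 'T_tool_cam': array([[ 3.08652755e-04,  2.94527226e-01, -9.55643039e-01,
        -1.61962610e-01],
       [ 9.99999755e-01,  5.08929295e-04,  4.79830015e-04,
         4.11562587e-04],
       [ 6.27677741e-04, -9.55642953e-01, -2.94526997e-01,
        -8.13778782e-02],
       [ 0.00000000e+00,  0.00000000e+00,  0.00000000e+00,
         1.00000000e+00]])}
```

View pics/top0.png

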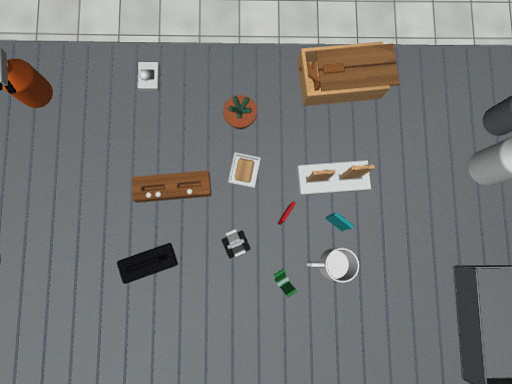

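View pics/sc0.png

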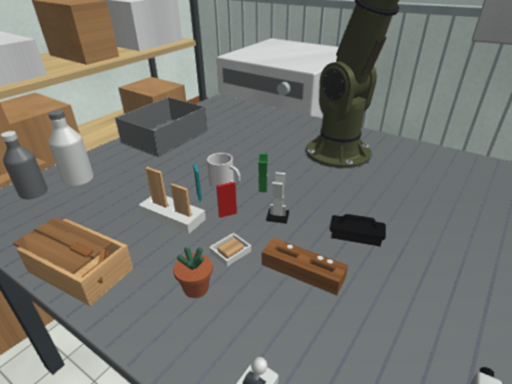

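Top view: rack centred at (171,187) with pips below it (two at left, one at right). The drainer is at (335,177), with the short card at (321,176) and the tall one at (357,172). The clip on its stand is at (236,243). The red, turquoise and green look-alikes are at right centre, and the scene view agrees.

```bash
cat > m.py <<'E'
from h import *
im,c=load('top0'); hsv=cv2.cvtColor(im,cv2.COLOR_BGR2HSV)
def rect(mask,box,z,name):
    m=np.zeros(im.shape[:2],np.uint8); x0,y0,x1,y1=box; m[y0:y1,x0:x1]=mask[y0:y1,x0:x1]*255
    m=cv2.morphologyEx(m,cv2.MORPH_CLOSE,np.ones((5,5)))
    k=max(cv2.findContours(m,0,1)[0],key=cv2.contourArea)
    W=onz(c,k[:,0].astype(float),z); (ctr,wh,a)=cv2.minAreaRect(W[:,:2].astype(np.float32)*1000)
    print(name,'ctr',np.round(ctr,1),'wh',np.round(wh,1),'ang',round(a,1))
H,S,V=[hsv[...,i].astype(int) for i in range(3)]
rect((S>100)&(H<25)|((V>150)&(S<60)),(122,160,220,212),.04,'rack')
rect((V>170)&(S<60),(290,155,378,200),.03,'drainer')
rect((V<45),(215,225,258,265),.01,'stand')
rect((V>140)&(S<60),(215,225,258,265),.1,'clip')
for n,b in (('short',(303,160,337,188)),('tall',(337,155,380,188))):
    m=(S>80)&(H<30); rect(m,b,.09 if n=='short' else .115,n)
m=((V>170)&(S<60)).astype(np.uint8); m[:, :130]=0
n,l,s,ce=cv2.connectedComponentsWithStats(m[:210,:220]);
for i in range(1,n):
    if s[i,4]<60 and s[i,1]>160: print('pip',np.round(onz(c,[ce[i]],.04)[0]*1000),s[i,4])
E
python3 m.py
python3 - <<'E'
import cv2,numpy as np
im=cv2.imread('pics/top0.png')
a=cv2.resize(im[150:262,215:385],None,fx=4.7,fy=4.7,interpolation=cv2.INTER_CUBIC)
cv2.imwrite('pics/crop.png',a)
E
```

```text
rack ctr [568.6 175.2] wh [ 59.9 180.2] ang 4.9
drainer ctr [ 591.7 -213.2] wh [ 70. 170.] ang 4.1
stand ctr [425.6  43.4] wh [46.6 12.9] ang 24.6
clip ctr [433.4  24. ] wh [14.4 35.6] ang 18.0
short ctr [ 584.7 -169.2] wh [20.6 64.4] ang 6.3
tall ctr [ 588.2 -244.8] wh [25.5 76.9] ang 4.3
pip [557. 133.  40.] 21
pip [548. 228.  40.] 19
pip [550. 205.  40.] 18
```

View pics/crop.png

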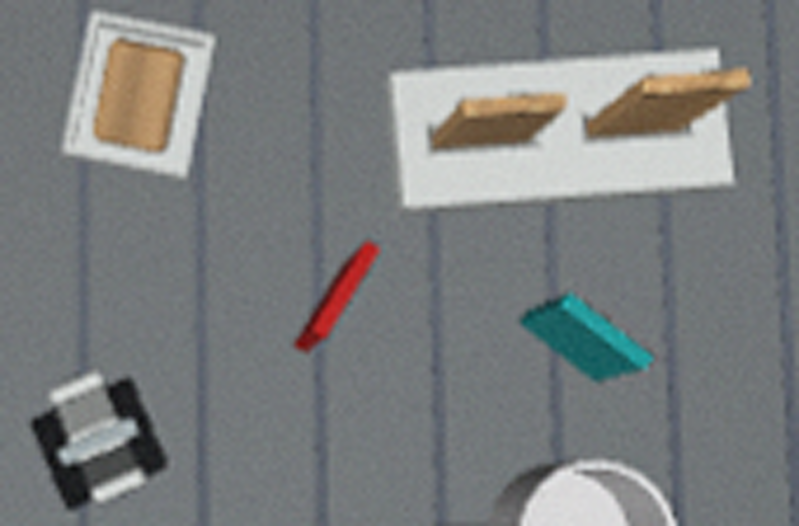

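The cards lie on yaw ≈4° in the drainer and the rack is at yaw ≈4.9°. First I'll move in over the rack, turning the jaws onto world x.

Emit:
{"method": "arm_command", "body": {
  "motion": [
    {"hand":1,"offset":[0,0,1],"spin":0.15},
    {"hand":1,"offset":[0,0,1],"spin":0.15},
    {"hand":1,"offset":[0,0,1],"spin":0.15},
    {"hand":1,"offset":[0,0,1],"spin":0.15},
    {"hand":1,"offset":[0,0,1],"spin":0.15}
  ],
  "newtons": 20
}}

```text
time: 0.6
tcp_pos: [0.2895, 0.5509, 0.2174]
tool_rot: [0.611, 0.352, 0.612, -0.358]
contact_force: [-0.0, -0.0, 0.7]
grip_width: 0.0868
```

Emit:
{"method": "arm_command", "body": {
  "motion": [
    {"hand":1,"offset":[0,0.8,1],"spin":0.15},
    {"hand":1,"offset":[0,0.8,1],"spin":0.15},
    {"hand":1,"offset":[0,0.8,1],"spin":0.15},
    {"hand":1,"offset":[0,0.8,1]},
    {"hand":1,"offset":[0,0.8,1]}
  ]
}}

```text
$.motion[3]: bad value
```

Emit:
{"method": "arm_command", "body": {
  "motion": [
    {"hand":1,"offset":[0,0.8,1]},
    {"hand":1,"offset":[0,0.8,1]},
    {"hand":1,"offset":[0,0.8,1]},
    {"hand":1,"offset":[0,0.8,1]},
    {"hand":1,"offset":[0,0.8,1]}
  ]
}}

```text
$.motion[0]: bad value
```

Emit:
{"method": "arm_command", "body": {
  "motion": [
    {"hand":1,"offset":[0,0.8,1],"spin":0.15},
    {"hand":1,"offset":[0,0.8,1],"spin":0.15},
    {"hand":1,"offset":[0,0.8,1],"spin":0.15},
    {"hand":1,"offset":[0,0.8,1],"spin":0.1},
    {"hand":1,"offset":[0,0.8,1],"spin":0}
  ]
}}

```text
time: 1.1
tcp_pos: [0.4146, 0.4496, 0.2142]
tool_rot: [-0.49, -0.505, -0.49, 0.514]
contact_force: [0.0, 0.4, 0.4]
grip_width: 0.0869
```

Emit:
{"method": "arm_command", "body": {
  "motion": [
    {"hand":1,"offset":[0,0.8,1],"spin":0},
    {"hand":1,"offset":[0,0.8,1],"spin":0},
    {"hand":1,"offset":[0,0.8,1],"spin":0},
    {"hand":1,"offset":[0,0.8,1],"spin":0},
    {"hand":1,"offset":[0,0.8,1],"spin":0}
  ]
}}

```text
time: 1.6
tcp_pos: [0.5119, 0.3142, 0.2119]
tool_rot: [-0.49, -0.503, -0.49, 0.516]
contact_force: [0.4, 0.5, -0.5]
grip_width: 0.0872
```

```bash
cat >> h.py <<'E'
def plan(p,yaw=None):
    "units of 25 mm along tool axes and spin to reach TCP p, with tool y at world yaw (deg)"
    T=pose(); d=T[:3,:3].T@(np.array(p)-T[:3,3]); a=np.degrees(np.arctan2(T[1,1],T[0,1]))
    print('tcp',np.round(T[:3,3]*1000,1),'yaw',round(a,2),'tilt',np.round(np.degrees(T[:2,0]),2),'units',np.round(d/.025,2), 'spin', None if yaw is None else round(-np.radians((yaw-a+180)%360-180),3))
E
python3 -c "
from h import *
plan([.57,.175,.22],4.9)"
```

```text
tcp [511.9 314.2 211.9] yaw -2.19 tilt [-0.71 -0.71] units [-0.29  2.53  5.48] spin -0.124
```

Emit:
{"method": "arm_command", "body": {
  "motion": [
    {"hand":1,"offset":[-0.1,0.5,1],"spin":-0.06},
    {"hand":1,"offset":[-0.1,0.5,1],"spin":-0.06},
    {"hand":1,"offset":[-0.1,0.5,1],"spin":0},
    {"hand":1,"offset":[0,0.5,1],"spin":0},
    {"hand":1,"offset":[0,0.5,1],"spin":0}
  ]
}}

```text
time: 2.1
tcp_pos: [0.5819, 0.1857, 0.2178]
tool_rot: [0.52, 0.47, 0.522, -0.486]
contact_force: [-0.6, 0.4, -0.2]
grip_width: 0.0875
```

Emit:
{"method": "arm_command", "body": {
  "motion": [
    {"hand":1,"offset":[0,0,0.4],"spin":0},
    {"hand":1,"offset":[0,0,0],"spin":0}
  ]
}}

```text
time: 2.3
tcp_pos: [0.5839, 0.1702, 0.2172]
tool_rot: [0.519, 0.472, 0.519, -0.489]
contact_force: [-0.1, -0.7, -0.2]
grip_width: 0.0869
```

```bash
python3 -c "
from h import *
snap('wrist','w1'); plan([.589,-.173,.2],4.1)"
```

```text
tcp [583.7 171.2 217.1] yaw 4.53 tilt [-0.96 -0.98] units [ 0.92 -0.86 13.73] spin 0.008
```

View pics/w1.png

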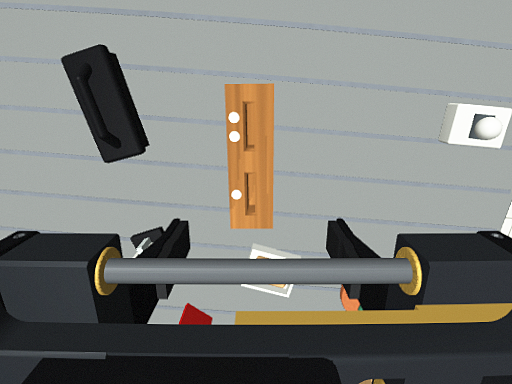

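Wrist view 1: the rack's top face spans (225,84)–(273,228), with pips at (234,117), (235,136) and (236,194). The pockets are at about (249,125) and (250,192).

```bash
python3 - <<'E'
from h import *
im,c=load('w1'); h=cv2.cvtColor(im,cv2.COLOR_BGR2HSV).astype(int)
m=((h[...,1]>90)&(h[...,0]<25)|((h[...,2]>220)&(h[...,1]<40))); m[:, :215]=0; m[:, 285:]=0; m[:75]=0; m[235:]=0
m=m.astype(np.uint8)*255; k=max(cv2.findContours(m,0,1)[0],key=cv2.contourArea)
W=onz(c,k[:,0].astype(float),.04); ctr,wh,a=cv2.minAreaRect(W[:,:2].astype(np.float32)*1000); print('rack',ctr,wh,a)
v=h[...,2]; print(v[100:205:4,228:275:2])
for p in ([234,117],[235,136],[236,194]): print(onz(c,[p],.04)*1000)
E
```

```text
rack (570.6577758789062, 176.25955200195312) (55.75314712524414, 179.64495849609375) 4.860279560089111
[[190 194 203 199 181 182 195 201 214 212 212 217 209 210 203 196 188 185
  190 195 206 206 205 172]
 [191 197 204 199 183 180 196 186 133 101 194 200 206 204 200 196 188 185
  187 195 205 207 205 169]
 [193 195 206 202 181 181 195 186 134 103 197 197 205 203 200 194 188 183
  192 198 207 207 203 169]
 [192 205 250 248 214 177 193 185 133  71 198 197 205 203 203 195 187 186
  191 198 204 206 202 168]
 [218 255 254 254 254 255 201 196 134  76 198 196 206 202 201 194 187 186
  190 201 206 206 205 169]
 [185 255 255 254 255 236 201 197 131  80 196 196 204 203 203 199 187 186
  191 200 206 204 204 170]
 [192 194 198 201 184 182 203 213 134  50 199 196 203 202 201 196 190 188
  191 201 204 207 202 171]
 [186 192 197 204 187 180 205 208 129  56 200 196 204 205 203 197 187 188
  188 201 207 205 201 167]
 [187 208 255 255 255 186 204 209 129  60 199 197 204 202 204 196 187 188
  191 202 204 206 203 170]
 [182 255 254 254 254 255 203 212 134  66 190 197 203 201 204 203 191 186
  188 190 204 
[... 1159 characters left out ...]
74 134 170 206 200 195 199 208 198 191
  194 199 210 201 203 174]
 [172 185 201 200 192 198 206 208 189 145 134 208 198 209 198 210 197 196
  192 198 208 197 204 176]
 [165 181 255 255 254 255 238 204 186 144 138 209 207 212 197 212 200 192
  191 199 208 197 203 173]
 [170 179 255 255 254 255 255 208 191 146 135 210 212 214 194 211 199 196
  192 196 200 196 203 174]
 [182 186 205 202 207 202 209 207 207 145 109 223 219 212 197 211 200 195
  191 195 201 196 204 175]
 [179 183 203 204 216 205 208 209 205 142 112 219 204 195 196 212 206 194
  192 197 201 197 205 176]]
[[548.37486481 227.32076169  40.        ]]
[[550.71079249 205.41515821  40.        ]]
[[555.81795353 132.58698151  40.        ]]
```

Emit:
{"method": "arm_command", "body": {
  "motion": [
    {"hand":1,"offset":[0.1,-0.1,1],"spin":0},
    {"hand":1,"offset":[0.1,-0.1,1],"spin":0},
    {"hand":1,"offset":[0,-0.1,1],"spin":0},
    {"hand":1,"offset":[0,-0.1,1],"spin":0},
    {"hand":1,"offset":[0,0,1],"spin":0}
  ]
}}

```text
time: 2.85
tcp_pos: [0.5798, 0.0605, 0.212]
tool_rot: [0.522, 0.466, 0.529, -0.481]
contact_force: [0.3, -0.5, -0.3]
grip_width: 0.087
```

Emit:
{"method": "arm_command", "body": {
  "motion": [
    {"hand":1,"offset":[0.1,-0.1,1],"spin":0},
    {"hand":1,"offset":[0.1,-0.1,1],"spin":0},
    {"hand":1,"offset":[0,-0.1,1],"spin":0},
    {"hand":1,"offset":[0,-0.1,1],"spin":0},
    {"hand":1,"offset":[0,0,1],"spin":0}
  ]
}}

```text
time: 3.35
tcp_pos: [0.5819, -0.055, 0.207]
tool_rot: [0.524, 0.462, 0.535, -0.474]
contact_force: [-1.2, 0.3, -0.7]
grip_width: 0.0865
```

Emit:
{"method": "arm_command", "body": {
  "motion": [
    {"hand":1,"offset":[0,0,1],"spin":0},
    {"hand":1,"offset":[0,0,1],"spin":0},
    {"hand":1,"offset":[0,0,1],"spin":0},
    {"hand":1,"offset":[0,0,0.4],"spin":0},
    {"hand":1,"offset":[0,0,0],"spin":0}
  ]
}}

```text
time: 3.85
tcp_pos: [0.5934, -0.1331, 0.2061]
tool_rot: [0.525, 0.461, 0.539, -0.47]
contact_force: [0.3, -0.7, -0.0]
grip_width: 0.0872
```

```bash
python3 -c "
from h import *
snap('wrist','w2'); plan([.589,-.173,.2],4.1)"
```

```text
tcp [ 593.4 -132.   206.1] yaw 7.7 tilt [-1.33  0.15] units [ 0.24 -0.39  1.6 ] spin 0.063
```

View pics/w2.png

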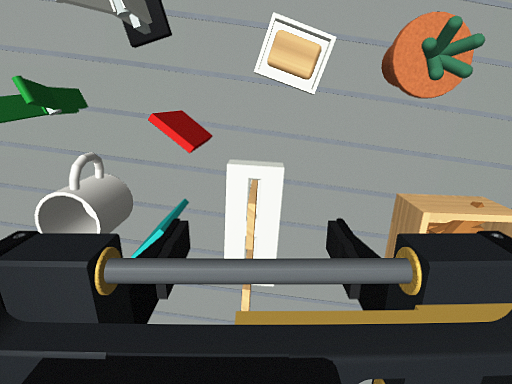

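Wrist view 2: the drainer spans (225,160)–(283,285). The short card's narrow edge runs from (253,180) down to (248,230), and the tall card's from (247,285) to the bottom. The fingers are centred near column 258.

```bash
python3 - <<'E'
from h import *
im,c=load('w2'); h=cv2.cvtColor(im,cv2.COLOR_BGR2HSV).astype(int)
m=((h[...,1]>70)&(h[...,0]<25))
for row in range(176,312,8):
    u=np.flatnonzero(m[row,235:275])+235
    if len(u): print(row,u.min(),u.max(),h[row,u.min():u.max()+1,2].tolist()[::2])
P=lambda p:proj(c,np.array(p)/1000).round(0).tolist()
s,co=np.sin(np.radians(4.1)),np.cos(np.radians(4.1)); X=np.array([co,s,0]);Y=np.array([-s,co,0])
for n,o,t in (('short',[588.8,-173.3,0],110),('tall',[594.6,-253.1,0],135)):
    print(n,[P(np.array(o)+4*a*X+25*b*Y+[0,0,t]) for a,b in((-1,1),(1,1),(-1,-1),(1,-1))],P(np.array(o)-4*X+25*Y+[0,0,30]),P(np.array(o)+4*X+25*Y+[0,0,30]))
E
```

```text
184 251 257 [197, 195, 197, 138]
192 250 256 [189, 191, 189, 117]
200 248 255 [197, 203, 201, 200]
208 247 255 [201, 244, 250, 250, 154]
216 247 255 [242, 241, 235, 244, 128]
224 247 254 [236, 240, 240, 251]
232 247 253 [230, 235, 243, 221]
240 246 253 [231, 239, 240, 248]
248 246 253 [234, 241, 246, 221]
256 246 252 [213, 197, 194, 128]
288 242 250 [188, 192, 184, 195, 114]
296 242 249 [250, 248, 244, 255]
304 241 249 [218, 247, 245, 249, 161]
short [[[247.0, 203.0]], [[256.0, 204.0]], [[245.0, 249.0]], [[253.0, 250.0]]] [[251.0, 181.0]] [[258.0, 182.0]]
tall [[[242.0, 289.0]], [[250.0, 290.0]], [[240.0, 330.0]], [[248.0, 331.0]]] [[248.0, 239.0]] [[254.0, 240.0]]
```

Emit:
{"method": "arm_command", "body": {
  "motion": [
    {"hand":1,"offset":[0,-0.2,0.6],"spin":0.05},
    {"hand":1,"offset":[0,-0.2,0.6],"spin":0.02},
    {"hand":1,"offset":[0,0,0.4],"spin":0},
    {"hand":1,"offset":[0.4,0,0],"spin":0},
    {"hand":1,"offset":[0.4,0,0],"spin":0}
  ]
}}

```text
time: 4.4
tcp_pos: [0.5877, -0.1713, 0.1861]
tool_rot: [0.509, 0.48, 0.522, -0.488]
contact_force: [0.3, 0.6, -0.6]
grip_width: 0.0868
```

```bash
python3 -c "
from h import *
plan([.589,-.174,.076],4.1)"
```

```text
tcp [ 587.7 -171.3  186.1] yaw 3.67 tilt [-1.19  0.27] units [4.4  0.14 0.14] spin -0.007
```

Emit:
{"method": "arm_command", "body": {
  "motion": [
    {"hand":1,"offset":[0.8,0,0],"spin":0},
    {"hand":1,"offset":[0.8,0,0],"spin":0},
    {"hand":1,"offset":[0.8,0,0],"spin":0},
    {"hand":1,"offset":[0.8,0,0],"spin":0}
  ]
}}

```text
time: 4.8
tcp_pos: [0.5863, -0.1691, 0.1013]
tool_rot: [0.51, 0.48, 0.523, -0.486]
contact_force: [-0.1, 0.4, -0.2]
grip_width: 0.087
```

```bash
python3 -c "
from h import *
plan([.589,-.174,.076],4.1)"
```

```text
tcp [ 586.3 -169.1  101.3] yaw 3.76 tilt [-1.12  0.36] units [1.01 0.11 0.21] spin -0.006
```

Emit:
{"method": "arm_command", "body": {
  "motion": [
    {"hand":1,"offset":[0.6,0.1,0.2],"spin":0},
    {"hand":1,"offset":[0.4,0,0],"spin":0},
    {"hand":-1,"offset":[0,0,0],"spin":0},
    {"hand":-1,"offset":[0,0,0],"spin":0},
    {"hand":-1,"offset":[0,0,0],"spin":0}
  ],
  "newtons": 20
}}

```text
time: 5.3
tcp_pos: [0.5866, -0.1723, 0.0705]
tool_rot: [0.508, 0.479, 0.525, -0.487]
contact_force: [0.8, -0.2, 0.4]
grip_width: 0.0703
```

Emit:
{"method": "arm_command", "body": {
  "motion": [
    {"hand":-1,"offset":[0,0,0],"spin":0},
    {"hand":-1,"offset":[0,0,0],"spin":0},
    {"hand":-1,"offset":[0,0,0],"spin":0}
  ]
}}

```text
time: 5.6
tcp_pos: [0.5882, -0.1726, 0.0728]
tool_rot: [0.509, 0.48, 0.524, -0.486]
contact_force: [-0.2, 0.3, 0.4]
grip_width: 0.0472
```

```bash
python3 -c "
from h import *
plan([.589,-.174,.076],4.1)"
```

```text
tcp [ 588.2 -172.6   72.8] yaw 3.85 tilt [-1.26  0.42] units [-0.13  0.02  0.06] spin -0.004
```

Emit:
{"method": "arm_command", "body": {
  "motion": [
    {"hand":-1,"offset":[0,0,0],"spin":0},
    {"hand":-1,"offset":[0,0,0],"spin":0},
    {"hand":-1,"offset":[0,0,0],"spin":0},
    {"hand":-1,"offset":[0,0,0],"spin":0},
    {"hand":-1,"offset":[0,0,0],"spin":0}
  ]
}}

```text
time: 6.1
tcp_pos: [0.5887, -0.1727, 0.0736]
tool_rot: [0.509, 0.48, 0.523, -0.486]
contact_force: [0.2, -0.8, 0.8]
grip_width: 0.008
```

Emit:
{"method": "arm_command", "body": {
  "motion": [
    {"hand":-1,"offset":[0,0,0],"spin":0},
    {"hand":-1,"offset":[0,0,0],"spin":0},
    {"hand":-1,"offset":[-0.2,0,0],"spin":0},
    {"hand":-1,"offset":[-0.5,0,0],"spin":0},
    {"hand":-1,"offset":[-0.8,0,0],"spin":0}
  ]
}}

```text
time: 6.6
tcp_pos: [0.5881, -0.172, 0.1102]
tool_rot: [0.508, 0.479, 0.525, -0.487]
contact_force: [0.1, -0.2, -0.6]
grip_width: 0.0083
```

```bash
python3 -c "
from h import *
plan([.5742,.1344,.2],4.86)"
```

```text
tcp [ 588.1 -172.   110.2] yaw 3.87 tilt [-1.43  0.46] units [ -3.48   0.18 -12.3 ] spin -0.017
```

Emit:
{"method": "arm_command", "body": {
  "motion": [
    {"hand":-1,"offset":[-0.8,0,0],"spin":0},
    {"hand":-1,"offset":[-0.8,0,-0.4],"spin":0},
    {"hand":-1,"offset":[-0.3,0,-0.8],"spin":0},
    {"hand":-1,"offset":[0,0,-0.9],"spin":0},
    {"hand":-1,"offset":[0,0,-0.9],"spin":0}
  ]
}}

```text
time: 7.1
tcp_pos: [0.5853, -0.1026, 0.169]
tool_rot: [0.509, 0.482, 0.52, -0.489]
contact_force: [0.4, 0.9, -0.1]
grip_width: 0.0082
```

Emit:
{"method": "arm_command", "body": {
  "motion": [
    {"hand":-1,"offset":[0,0,-0.9],"spin":0},
    {"hand":-1,"offset":[0,0,-0.9],"spin":0},
    {"hand":-1,"offset":[0,0,-0.9],"spin":0},
    {"hand":-1,"offset":[0,0,-0.9],"spin":0},
    {"hand":-1,"offset":[0,0,-0.9],"spin":0}
  ]
}}

```text
time: 7.6
tcp_pos: [0.5787, 0.0125, 0.1759]
tool_rot: [0.509, 0.484, 0.518, -0.488]
contact_force: [0.7, 0.1, -0.2]
grip_width: 0.008
```

```bash
python3 -c "
from h import *
plan([.5742,.1344,.15],4.86)"
```

```text
tcp [578.7  12.5 175.9] yaw 3.15 tilt [-0.75  0.24] units [ 1.06  0.1  -4.87] spin -0.03
```

Emit:
{"method": "arm_command", "body": {
  "motion": [
    {"hand":-1,"offset":[0.2,0,-0.9],"spin":-0.03},
    {"hand":-1,"offset":[0.2,0,-0.9],"spin":0},
    {"hand":-1,"offset":[0.2,0,-0.9],"spin":0},
    {"hand":-1,"offset":[0.2,0,-0.9],"spin":0},
    {"hand":-1,"offset":[0,0,-0.9],"spin":0}
  ]
}}

```text
time: 8.1
tcp_pos: [0.5688, 0.1297, 0.1587]
tool_rot: [0.518, 0.475, 0.526, -0.478]
contact_force: [-0.2, 0.4, -0.7]
grip_width: 0.0081
```

Emit:
{"method": "arm_command", "body": {
  "motion": [
    {"hand":-1,"offset":[0.2,0,-0.3],"spin":0},
    {"hand":-1,"offset":[0,0,0],"spin":0}
  ]
}}

```text
time: 8.3
tcp_pos: [0.5669, 0.1418, 0.1533]
tool_rot: [0.52, 0.473, 0.528, -0.476]
contact_force: [0.9, 0.3, -0.2]
grip_width: 0.0081
```

```bash
python3 -c "
from h import *
plan([.5742,.1344,.114],4.86)"
```

```text
tcp [566.9 141.8 153.3] yaw 5.63 tilt [-0.67  0.3 ] units [1.57 0.28 0.33] spin 0.013
```

Emit:
{"method": "arm_command", "body": {
  "motion": [
    {"hand":-1,"offset":[0.5,0.2,0.2],"spin":0.01},
    {"hand":-1,"offset":[0.5,0.15,0.1],"spin":0},
    {"hand":-1,"offset":[0.2,0,0],"spin":0},
    {"hand":-1,"offset":[0,0,0],"spin":0}
  ]
}}

```text
time: 8.7
tcp_pos: [0.5773, 0.1291, 0.1201]
tool_rot: [0.516, 0.477, 0.524, -0.481]
contact_force: [1.1, 0.3, -0.4]
grip_width: 0.0077
```

```bash
python3 -c "
from h import *
im,c=snap('wrist','w3'); plan([.575,.1355,.114],4.86)
cv2.imwrite('pics/w3c.png',cv2.resize(im[60:310,180:340],None,fx=2.4,fy=2.4,interpolation=cv2.INTER_CUBIC))"
```

```text
tcp [577.4 129.  120.3] yaw 4.7 tilt [-0.67  0.12] units [ 0.26 -0.07 -0.27] spin -0.003
```

View pics/w3c.png

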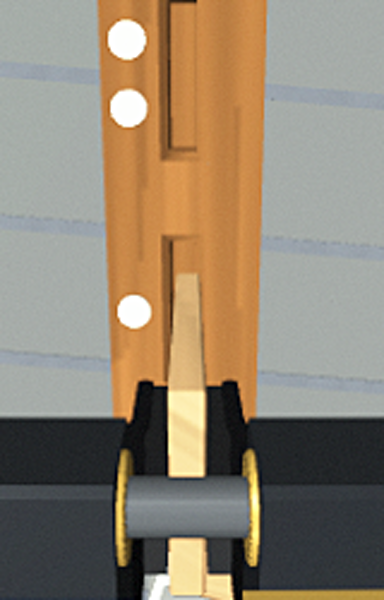

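Wrist view 3 (crop): the card's lower +y edge is at full-image (254–262.5, 174). Pocket 1's mouth has its +y end at row ≈158, from column ≈247.5.

```bash
python3 -c "
from h import *
im,c=load('w3'); zb=.1203-.0636
f=lambda u,v:(180+u/2.4,60+v/2.4)
print('card bottom',onz(c,[f(178,273),f(198,273)],zb)*1000)
print('pocket +y mouth',onz(c,[f(162,236),f(199,236)],.04)*1000)
print('pips',onz(c,[f(134,311),f(128,108),f(127,39)],.04)*1000)
P=lambda dx,dy:[570.7+dx*.9964-dy*.0847,176.3+dx*.0847+dy*.9964,40]
print(proj(c,np.array([P(-5,-16),P(5,-16),P(-8,-13),P(8,-13)])/1000), [f(162,236),f(199,236)],P(-5,-16),P(-8,-13))
"
```

```text
card bottom [[571.59953018 152.47867176  56.7       ]
 [578.4119411  153.05533578  56.7       ]]
pocket +y mouth [[564.69413633 161.46886979  40.        ]
 [578.01996615 162.58706341  40.        ]]
pips [[556.27362703 132.2261983   40.        ]
 [549.87710464 205.00427306  40.        ]
 [548.25119401 227.23728418  40.        ]]
[[250.1035665  160.29262056]
 [261.60962057 160.28145849]
 [246.60375072 156.8906166 ]
 [265.077437   156.86987256]] [(247.5, 158.33333333333334), (262.9166666666667, 158.33333333333334)] [567.0732, 159.93410000000003, 40] [563.8299000000001, 162.6692, 40]
```

Emit:
{"method": "arm_command", "body": {
  "motion": [
    {"hand":-1,"offset":[0,-0.1,-0.27],"spin":0},
    {"hand":-1,"offset":[0,0,0],"spin":0},
    {"hand":-1,"offset":[0.2,0,0],"spin":0}
  ]
}}

```text
time: 9.05
tcp_pos: [0.5751, 0.1357, 0.1166]
tool_rot: [0.517, 0.478, 0.523, -0.481]
contact_force: [-0.6, 0.0, -0.9]
grip_width: 0.0081
```

```bash
python3 -c "
from h import *
plan([.5745,.1355,.0736],4.86)"
```

```text
tcp [575.1 135.7 116.6] yaw 4.63 tilt [-0.54  0.18] units [ 1.72 -0.01  0.01] spin -0.004
```

Emit:
{"method": "arm_command", "body": {
  "motion": [
    {"hand":-1,"offset":[0.3,0,0],"spin":0},
    {"hand":-1,"offset":[0.3,0,0],"spin":0},
    {"hand":-1,"offset":[0.3,0,0],"spin":0},
    {"hand":-1,"offset":[0.3,0,0],"spin":0}
  ]
}}

```text
time: 9.45
tcp_pos: [0.5751, 0.1361, 0.0848]
tool_rot: [0.517, 0.478, 0.523, -0.48]
contact_force: [-0.2, -0.7, -1.3]
grip_width: 0.0074
```

```bash
python3 -c "
from h import *
plan([.5745,.1355,.0736],4.86)"
```

```text
tcp [575.1 136.1  84.8] yaw 4.68 tilt [-0.46  0.2 ] units [ 0.45 -0.02  0.03] spin -0.003
```

In the pocket with no resistance (bottom ≈21 mm). Going on down and letting go.

Emit:
{"method": "arm_command", "body": {
  "motion": [
    {"hand":-1,"offset":[0.25,0,0],"spin":0},
    {"hand":-1,"offset":[0.2,0,0],"spin":0},
    {"hand":-1,"offset":[0.1,0,0],"spin":0}
  ]
}}

```text
time: 9.75
tcp_pos: [0.576, 0.136, 0.0729]
tool_rot: [0.517, 0.479, 0.523, -0.48]
contact_force: [-6.1, -2.2, 24.5]
grip_width: 0.008
```

Emit:
{"method": "arm_command", "body": {
  "motion": [
    {"hand":1,"offset":[0,0,0],"spin":0},
    {"hand":1,"offset":[0,0,0],"spin":0},
    {"hand":1,"offset":[0,0,0],"spin":0},
    {"hand":1,"offset":[0,0,0],"spin":0},
    {"hand":1,"offset":[0,0,0],"spin":0}
  ]
}}

```text
time: 10.25
tcp_pos: [0.5766, 0.1364, 0.0731]
tool_rot: [0.517, 0.479, 0.523, -0.479]
contact_force: [-0.1, 0.2, 0.8]
grip_width: 0.0404
```

Emit:
{"method": "arm_command", "body": {
  "motion": [
    {"hand":1,"offset":[0,0,0],"spin":0},
    {"hand":1,"offset":[-0.6,0,0],"spin":0},
    {"hand":1,"offset":[-0.9,0,0],"spin":0},
    {"hand":1,"offset":[-0.9,0,0],"spin":0},
    {"hand":1,"offset":[-0.9,0,0],"spin":0}
  ]
}}

```text
time: 10.75
tcp_pos: [0.5744, 0.1352, 0.1566]
tool_rot: [0.516, 0.477, 0.524, -0.482]
contact_force: [0.6, -0.6, 0.0]
grip_width: 0.0796
```

```bash
python3 -c "
from h import *
snap('wrist','w4');snap('top','top4');plan([.5946,-.254,.2],4.1)"
```

```text
tcp [577.1 135.8 159.6] yaw 4.65 tilt [-0.38  0.26] units [-1.69 -0.58 15.59] spin 0.01
```

View pics/w4.png

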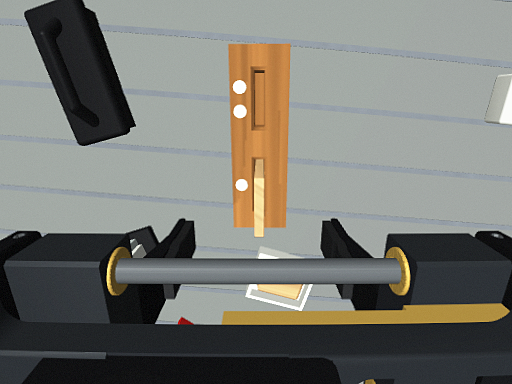

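Wrist view 4: the short card stands upright in pocket 1 at (259,160–235) and nothing else was disturbed. On to the tall card.

Emit:
{"method": "arm_command", "body": {
  "motion": [
    {"hand":1,"offset":[-0.6,0,0.9],"spin":0},
    {"hand":1,"offset":[-0.6,0,1],"spin":0},
    {"hand":1,"offset":[-0.5,0,1],"spin":0},
    {"hand":1,"offset":[0,0,1],"spin":0},
    {"hand":1,"offset":[0,0,1],"spin":0}
  ]
}}

```text
time: 11.35
tcp_pos: [0.5873, 0.0158, 0.2043]
tool_rot: [0.519, 0.477, 0.526, -0.476]
contact_force: [0.4, 0.5, 0.1]
grip_width: 0.0866
```

Emit:
{"method": "arm_command", "body": {
  "motion": [
    {"hand":1,"offset":[-0.1,0,1],"spin":0.01},
    {"hand":1,"offset":[0,0,1],"spin":0.01},
    {"hand":1,"offset":[0,0,1],"spin":0.01},
    {"hand":1,"offset":[0,0,1],"spin":0},
    {"hand":1,"offset":[0,0,1],"spin":0}
  ]
}}

```text
time: 11.85
tcp_pos: [0.5957, -0.1139, 0.2065]
tool_rot: [0.511, 0.485, 0.518, -0.484]
contact_force: [0.6, -0.2, 0.6]
grip_width: 0.0872
```

Emit:
{"method": "arm_command", "body": {
  "motion": [
    {"hand":1,"offset":[-0.1,0,1],"spin":0.01},
    {"hand":1,"offset":[0,0,1],"spin":0.01},
    {"hand":1,"offset":[0,0,1],"spin":0.01},
    {"hand":1,"offset":[0,0,1],"spin":0},
    {"hand":1,"offset":[0,0,0.6],"spin":0}
  ]
}}

```text
time: 12.35
tcp_pos: [0.5991, -0.2351, 0.2079]
tool_rot: [0.503, 0.494, 0.51, -0.493]
contact_force: [0.5, -0.5, -0.1]
grip_width: 0.0869
```

```bash
python3 -c "
from h import *
plan([.5946,-.254,.17],4.1)"
```

```text
tcp [ 599.1 -235.1  207.9] yaw 1.55 tilt [-0.39  0.46] units [ 1.51 -0.19  0.76] spin -0.044
```

Emit:
{"method": "arm_command", "body": {
  "motion": [
    {"hand":1,"offset":[0.3,-0.1,0.4],"spin":-0.04},
    {"hand":1,"offset":[0.4,-0.1,0.35],"spin":0},
    {"hand":1,"offset":[0.4,0,0],"spin":0},
    {"hand":1,"offset":[0.3,0,0],"spin":0}
  ]
}}

```text
time: 12.75
tcp_pos: [0.5945, -0.2565, 0.1715]
tool_rot: [0.512, 0.484, 0.519, -0.483]
contact_force: [-0.4, -0.1, 0.6]
grip_width: 0.087
```

```bash
python3 -c "
from h import *
plan([.5946,-.254,.096],4.1)"
```

```text
tcp [ 594.5 -256.5  171.5] yaw 3.65 tilt [-0.33  0.44] units [ 3.02  0.03 -0.07] spin -0.008
```

Emit:
{"method": "arm_command", "body": {
  "motion": [
    {"hand":0,"offset":[0.7,0,-0.05],"spin":0},
    {"hand":0,"offset":[0.8,0,0],"spin":0},
    {"hand":0,"offset":[0.7,0,0],"spin":0},
    {"hand":0,"offset":[0.5,0,0],"spin":0},
    {"hand":-1,"offset":[0.2,0,0],"spin":0}
  ]
}}

```text
time: 13.25
tcp_pos: [0.5951, -0.2476, 0.0934]
tool_rot: [0.512, 0.484, 0.522, -0.481]
contact_force: [-1.0, 0.5, 0.1]
grip_width: 0.0548
```

Emit:
{"method": "arm_command", "body": {
  "motion": [
    {"hand":-1,"offset":[0,0,0],"spin":0},
    {"hand":-1,"offset":[0,0,0],"spin":0},
    {"hand":-1,"offset":[0,0,0],"spin":0},
    {"hand":-1,"offset":[0,0,0],"spin":0},
    {"hand":-1,"offset":[0,0,0],"spin":0}
  ]
}}

```text
time: 13.75
tcp_pos: [0.5967, -0.247, 0.0951]
tool_rot: [0.513, 0.484, 0.521, -0.48]
contact_force: [0.1, -0.2, 0.2]
grip_width: 0.0153
```

Emit:
{"method": "arm_command", "body": {
  "motion": [
    {"hand":-1,"offset":[0,0,0],"spin":0},
    {"hand":-1,"offset":[0,0,0],"spin":0},
    {"hand":-1,"offset":[0,0,0],"spin":0}
  ]
}}

```text
time: 14.05
tcp_pos: [0.5961, -0.2475, 0.0956]
tool_rot: [0.513, 0.484, 0.521, -0.481]
contact_force: [-0.2, 0.3, -0.1]
grip_width: 0.0075
```

```bash
python3 -c "
from h import *
plan([.5946,-.254,.096],4.1)"
```

```text
tcp [ 596.1 -247.5   95.6] yaw 3.96 tilt [-0.28  0.66] units [-0.02 -0.08  0.25] spin -0.002
```

Emit:
{"method": "arm_command", "body": {
  "motion": [
    {"hand":-1,"offset":[-0.3,0,0],"spin":0},
    {"hand":-1,"offset":[-0.8,0,0],"spin":0},
    {"hand":-1,"offset":[-0.9,0,0],"spin":0},
    {"hand":-1,"offset":[-0.9,0,-0.3],"spin":0},
    {"hand":-1,"offset":[-0.9,0,-0.6],"spin":0}
  ]
}}

```text
time: 14.55
tcp_pos: [0.593, -0.2276, 0.1922]
tool_rot: [0.511, 0.484, 0.521, -0.483]
contact_force: [-0.5, 0.1, -1.0]
grip_width: 0.0079
```

Emit:
{"method": "arm_command", "body": {
  "motion": [
    {"hand":-1,"offset":[-0.9,0,-0.9],"spin":0},
    {"hand":-1,"offset":[-0.4,0,-1],"spin":-0.01},
    {"hand":-1,"offset":[0,0,-1],"spin":-0.01},
    {"hand":-1,"offset":[0,0,-1],"spin":0},
    {"hand":-1,"offset":[0,0,-1],"spin":0}
  ]
}}

```text
time: 15.05
tcp_pos: [0.5871, -0.1064, 0.2362]
tool_rot: [0.519, 0.483, 0.52, -0.477]
contact_force: [-0.6, -1.1, -0.9]
grip_width: 0.0079
```

Emit:
{"method": "arm_command", "body": {
  "motion": [
    {"hand":-1,"offset":[0,0,-1],"spin":-0.01},
    {"hand":-1,"offset":[0,0,-1],"spin":-0.01},
    {"hand":-1,"offset":[0,0,-1],"spin":0},
    {"hand":-1,"offset":[0,0,-1],"spin":0},
    {"hand":-1,"offset":[0,0,-1],"spin":0}
  ]
}}

```text
time: 15.55
tcp_pos: [0.5761, 0.0227, 0.2419]
tool_rot: [0.525, 0.48, 0.523, -0.469]
contact_force: [1.1, 0.2, -0.5]
grip_width: 0.008
```

```bash
python3 -c "
from h import *
plan([.5674,.2245,.22],4.86)"
```

```text
tcp [576.1  22.7 241.9] yaw 5.61 tilt [0.7  0.55] units [ 0.95  0.43 -8.06] spin 0.013
```

Emit:
{"method": "arm_command", "body": {
  "motion": [
    {"hand":-1,"offset":[0,0,-1],"spin":0.01},
    {"hand":-1,"offset":[0,0,-1],"spin":0.01},
    {"hand":-1,"offset":[0,0.1,-1],"spin":0},
    {"hand":-1,"offset":[0,0.1,-1],"spin":0},
    {"hand":-1,"offset":[0,0.1,-1],"spin":0}
  ]
}}

```text
time: 16.05
tcp_pos: [0.5736, 0.1527, 0.2478]
tool_rot: [0.52, 0.489, 0.517, -0.473]
contact_force: [1.1, 1.2, -0.4]
grip_width: 0.008
```

Emit:
{"method": "arm_command", "body": {
  "motion": [
    {"hand":-1,"offset":[0,0,-1],"spin":0.01},
    {"hand":-1,"offset":[0,0,-1],"spin":0.01},
    {"hand":-1,"offset":[0,0,-0.7],"spin":0},
    {"hand":-1,"offset":[0,0,0],"spin":0}
  ]
}}

```text
time: 16.45
tcp_pos: [0.5688, 0.2277, 0.2512]
tool_rot: [0.516, 0.494, 0.513, -0.475]
contact_force: [-0.1, -0.2, -0.4]
grip_width: 0.0077
```

```bash
python3 -c "
from h import *
plan([.5674,.2245,.145],4.86)"
```

```text
tcp [568.8 227.7 251.2] yaw 3.45 tilt [1.24 0.95] units [ 4.24 -0.16  0.19] spin -0.025
```

Emit:
{"method": "arm_command", "body": {
  "motion": [
    {"hand":-1,"offset":[0.8,-0.05,0.1],"spin":-0.025},
    {"hand":-1,"offset":[0.9,-0.05,0.05],"spin":0},
    {"hand":-1,"offset":[0.9,0,0],"spin":0},
    {"hand":-1,"offset":[0.9,0,0],"spin":0},
    {"hand":-1,"offset":[0.3,0,0],"spin":0}
  ]
}}

```text
time: 16.95
tcp_pos: [0.5726, 0.2183, 0.1572]
tool_rot: [0.524, 0.49, 0.516, -0.468]
contact_force: [-0.1, -1.0, -0.9]
grip_width: 0.0078
```

Emit:
{"method": "arm_command", "body": {
  "motion": [
    {"hand":-1,"offset":[0,0,0],"spin":0}
  ]
}}

```text
time: 17.05
tcp_pos: [0.5725, 0.2166, 0.1566]
tool_rot: [0.523, 0.49, 0.516, -0.469]
contact_force: [-0.0, 0.5, -0.3]
grip_width: 0.0082
```

```bash
python3 -c "
from h import *
im,c=snap('wrist','w5'); plan([.5674,.2245,.145],4.86)
cv2.imwrite('pics/w5c.png',cv2.resize(im[100:310,190:330],None,fx=2.8,fy=2.8,interpolation=cv2.INTER_CUBIC))"
```

```text
tcp [572.8 216.6 157.2] yaw 4.54 tilt [1.63 0.8 ] units [ 0.49 -0.2  -0.33] spin -0.006
```

View pics/w5c.png

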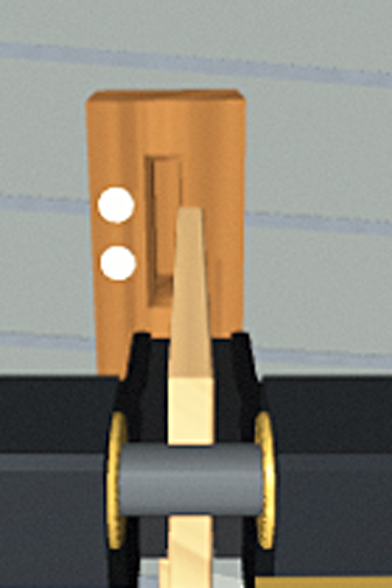

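Wrist view 5 (crop ×2.8): the card's lower +y edge is at crop (178–202, 208). Pocket 2's mouth has its +y end at row ≈155 and -y end at ≈306.

```bash
python3 -c "
from h import *
im,c=load('w5'); zb=.1572-.0856
f=lambda u,v:(190+u/2.8,100+v/2.8)
print('card bottom',onz(c,[f(178,208),f(202,208)],zb)*1000)
print('mouth',onz(c,[f(145,155),f(183,155),f(148,306)],.04)*1000)
print('pips',onz(c,[f(117,204),f(118,263)],.04)*1000)
"
```

```text
card bottom [[569.58921601 234.86659643  71.6       ]
 [577.2876528  235.41955655  71.6       ]]
mouth [[557.49591363 245.5778672   40.        ]
 [570.95457216 246.56862589  40.        ]
 [562.21427472 188.53142351  40.        ]]
pips [[548.55025722 227.00700351  40.        ]
 [550.1009481  204.68758798  40.        ]]
```

Emit:
{"method": "arm_command", "body": {
  "motion": [
    {"hand":-1,"offset":[0.2,-0.32,-0.3],"spin":-0.005},
    {"hand":-1,"offset":[0.2,0,0],"spin":0},
    {"hand":-1,"offset":[0,0,0],"spin":0}
  ]
}}

```text
time: 17.4
tcp_pos: [0.5656, 0.2243, 0.1496]
tool_rot: [0.525, 0.491, 0.516, -0.466]
contact_force: [0.5, 0.2, 0.3]
grip_width: 0.0078
```

```bash
python3 -c "
from h import *
plan([.5643,.2241,.0956],4.86)"
```

```text
tcp [565.6 224.3 149.6] yaw 4.82 tilt [1.88 0.93] units [ 2.16 -0.13  0.03] spin -0.001
```

Emit:
{"method": "arm_command", "body": {
  "motion": [
    {"hand":-1,"offset":[0.3,-0.07,0],"spin":0},
    {"hand":-1,"offset":[0.3,-0.02,0.01],"spin":0},
    {"hand":-1,"offset":[0.3,-0.02,0.01],"spin":0}
  ]
}}

```text
time: 17.7
tcp_pos: [0.5647, 0.225, 0.1277]
tool_rot: [0.526, 0.492, 0.516, -0.465]
contact_force: [0.8, -0.2, 0.5]
grip_width: 0.0076
```

```bash
python3 -c "
from h import *
plan([.5643,.2241,.0956],4.86)"
```

```text
tcp [564.7 225.  127.7] yaw 4.87 tilt [2.09 1.06] units [ 1.28 -0.07  0.05] spin 0.0
```

Emit:
{"method": "arm_command", "body": {
  "motion": [
    {"hand":-1,"offset":[0.3,-0.04,0.03],"spin":0},
    {"hand":-1,"offset":[0.3,-0.03,0.01],"spin":0},
    {"hand":-1,"offset":[0.25,-0.01,0],"spin":0}
  ]
}}

```text
time: 18.0
tcp_pos: [0.5634, 0.2236, 0.104]
tool_rot: [0.526, 0.491, 0.515, -0.465]
contact_force: [0.6, 0.2, -0.2]
grip_width: 0.0079
```

```bash
python3 -c "
from h import *
plan([.5643,.2241,.0956],4.86)"
```

```text
tcp [563.4 223.6 104. ] yaw 4.84 tilt [2.07 1.01] units [ 0.34  0.02 -0.01] spin -0.0
```

Emit:
{"method": "arm_command", "body": {
  "motion": [
    {"hand":-1,"offset":[0.2,0,0],"spin":0},
    {"hand":-1,"offset":[0.15,0,0],"spin":0},
    {"hand":-1,"offset":[0.08,0,0],"spin":0}
  ]
}}

```text
time: 18.3
tcp_pos: [0.5646, 0.2242, 0.0951]
tool_rot: [0.526, 0.492, 0.516, -0.465]
contact_force: [-5.5, -1.8, 18.5]
grip_width: 0.008
```

```bash
python3 -c "
from h import *
plan([.5643,.2241,.0956],4.86)"
```

```text
tcp [564.6 224.2  95.1] yaw 4.84 tilt [2.1  1.08] units [-0.02 -0.01  0.  ] spin -0.0
```

Emit:
{"method": "arm_command", "body": {
  "motion": [
    {"hand":1,"offset":[0,0,0],"spin":0},
    {"hand":1,"offset":[0,0,0],"spin":0},
    {"hand":1,"offset":[0,0,0],"spin":0},
    {"hand":1,"offset":[0,0,0],"spin":0},
    {"hand":1,"offset":[-0.5,0,0],"spin":0}
  ]
}}

```text
time: 18.8
tcp_pos: [0.5628, 0.2237, 0.1061]
tool_rot: [0.525, 0.491, 0.516, -0.466]
contact_force: [-0.4, 0.8, 0.1]
grip_width: 0.0398
```

Emit:
{"method": "arm_command", "body": {
  "motion": [
    {"hand":1,"offset":[-0.9,0,0],"spin":0},
    {"hand":1,"offset":[-0.9,0,0],"spin":0},
    {"hand":1,"offset":[-0.9,0,0],"spin":0},
    {"hand":1,"offset":[-0.9,0,0],"spin":0},
    {"hand":1,"offset":[-0.6,0,0],"spin":0}
  ]
}}

```text
time: 19.3
tcp_pos: [0.5584, 0.2212, 0.2169]
tool_rot: [0.525, 0.49, 0.516, -0.466]
contact_force: [0.3, -0.2, 0.1]
grip_width: 0.0799
```

```bash
python3 -c "
from h import *
snap('wrist','w6'); snap('scene','sc6')
im,c=load('top0')
p=onz(c,[(231.2,232.6),(240.1,253.4)],.121)*1000; print(p,p.mean(0),np.degrees(np.arctan2(*(p[0]-p[1])[[1,0]])),np.linalg.norm(p[0]-p[1]))
plan([.44,.03,.25],22)
K=im.copy(); 
a=cv2.resize(im[222:268,212:262],None,fx=7,fy=7,interpolation=cv2.INTER_CUBIC); b,_=load('w6'); 
o=np.zeros((384,512+350,3),np.uint8); o[:,:512]=b; o[:322,512:]=a; cv2.imwrite('pics/m6.png',cv2.resize(o,(800,356)))
"
```

```text
[[454.33782736  32.48817561 121.        ]
 [410.27284624  13.62543813 121.        ]] [432.3053368   23.05680687 121.        ] 23.174139718281523 47.93250908100717
tcp [559.5 221.5 217.8] yaw 4.82 tilt [2.   1.03] units [-1.59 -5.35  7.21] spin -0.3
```

View pics/m6.png

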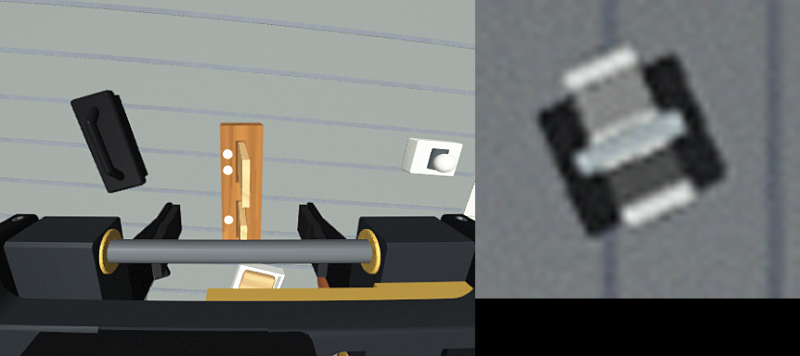

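View 6: both cards stand in the rack, the tall one at (245,175) in pocket 2 and the short one at (241,222) in pocket 1. From the top crop, the clip's bars centre at (432,23) mm, yaw 23.2°, 47.9 mm apart (48 expected).

Emit:
{"method": "arm_command", "body": {
  "motion": [
    {"hand":1,"offset":[0,-0.5,0.9],"spin":-0.1},
    {"hand":1,"offset":[0,-0.6,0.9],"spin":-0.1},
    {"hand":1,"offset":[0,-0.7,0.9],"spin":-0.1},
    {"hand":1,"offset":[0,-0.8,0.8],"spin":0},
    {"hand":1,"offset":[0,-0.8,0.8],"spin":0}
  ]
}}

```text
time: 19.9
tcp_pos: [0.5038, 0.0949, 0.21]
tool_rot: [0.596, 0.4, 0.584, -0.378]
contact_force: [0.5, 0.4, 0.5]
grip_width: 0.0869
```

```bash
python3 -c "
from h import *
plan([.4323,.0231,.2],23.2)"
```

```text
tcp [503.8  94.9 210. ] yaw 23.24 tilt [1.81 0.99] units [ 0.26 -3.77  1.51] spin 0.001
```

Emit:
{"method": "arm_command", "body": {
  "motion": [
    {"hand":1,"offset":[0,-0.8,0.35],"spin":0},
    {"hand":1,"offset":[0,-0.8,0.35],"spin":0},
    {"hand":1,"offset":[0,-0.8,0.3],"spin":0},
    {"hand":1,"offset":[0,-0.7,0.2],"spin":0},
    {"hand":1,"offset":[0,-0.2,0],"spin":0}
  ]
}}

```text
time: 20.4
tcp_pos: [0.4338, 0.0275, 0.2028]
tool_rot: [0.594, 0.4, 0.585, -0.382]
contact_force: [0.3, -0.0, -0.2]
grip_width: 0.0869
```

```bash
python3 -c "
from h import *
im,c=snap('wrist','w7'); plan([.4323,.0231,.16],23.2)
cv2.imwrite('pics/w7c.png',cv2.resize(im[150:330,130:390],None,fx=3,fy=3,interpolation=cv2.INTER_CUBIC))"
```

```text
tcp [433.7  28.  202.8] yaw 22.87 tilt [1.43 0.87] units [ 1.71 -0.18  0.17] spin -0.006
```

View pics/w7c.png

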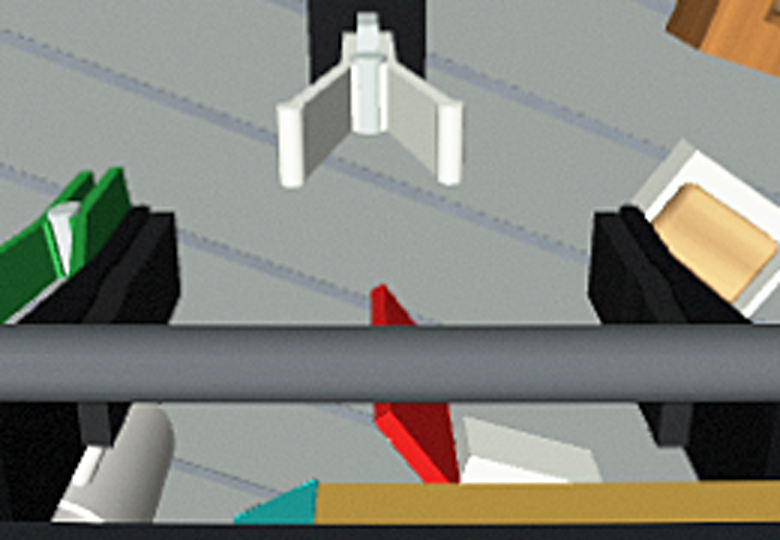

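Wrist view 7 (crop ×3): the bars run (290,100–187) and (451,100–187), upright in the picture and so parallel to the pads.

```bash
python3 -c "
from h import *
im,c=load('w7'); f=lambda u,v:(130+u/3,150+v/3)
p=onz(c,[f(290,101),f(290,185),f(451,101),f(451,185)],.123)*1000; print(p,p.mean(0)); d=(p[2]+p[3]-p[0]-p[1])/2; print(np.linalg.norm(d),np.degrees(np.arctan2(d[1],d[0])))"
```

```text
[[406.37704349  27.64619339 123.        ]
 [415.92374649   2.74582873 123.        ]
 [450.52632681  45.78059916 123.        ]
 [461.50333094  21.30244773 123.        ]] [433.58261193  24.36876725 123.        ]
48.470354369028705 22.240140185400737
```

Emit:
{"method": "arm_command", "body": {
  "motion": [
    {"hand":1,"offset":[0.8,-0.1,0.15],"spin":0},
    {"hand":1,"offset":[0.9,-0.02,0.02],"spin":0},
    {"hand":1,"offset":[0.8,-0.02,0],"spin":0},
    {"hand":1,"offset":[0.5,0,0],"spin":0}
  ]
}}

```text
time: 20.85
tcp_pos: [0.4377, 0.0271, 0.127]
tool_rot: [0.596, 0.401, 0.584, -0.378]
contact_force: [0.1, 0.1, 0.1]
grip_width: 0.0869
```

```bash
python3 -c "
from h import *
plan([.433,.0238,.102],22.8)"
```

```text
tcp [437.7  27.1 127. ] yaw 23.04 tilt [1.83 1.03] units [ 0.99 -0.26  0.05] spin 0.004
```

Emit:
{"method": "arm_command", "body": {
  "motion": [
    {"hand":1,"offset":[0.5,-0.2,0.05],"spin":0},
    {"hand":1,"offset":[0.45,-0.05,0],"spin":0},
    {"hand":1,"offset":[0,0,0],"spin":0}
  ]
}}

```text
time: 21.15
tcp_pos: [0.433, 0.0257, 0.0995]
tool_rot: [0.596, 0.4, 0.585, -0.379]
contact_force: [-0.8, -0.6, 0.7]
grip_width: 0.0871
```

```bash
python3 -c "
from h import *
plan([.433,.0238,.102],22.8)"
```

```text
tcp [433.   25.7  99.5] yaw 23.2 tilt [1.64 0.92] units [-0.1  -0.03  0.07] spin 0.007
```

Emit:
{"method": "arm_command", "body": {
  "motion": [
    {"hand":-1,"offset":[-0.15,0,0.07],"spin":0},
    {"hand":-1,"offset":[0,0,0],"spin":0},
    {"hand":-1,"offset":[0,0,0],"spin":0},
    {"hand":-1,"offset":[0,0,0],"spin":0},
    {"hand":-1,"offset":[0,0,0],"spin":0}
  ],
  "newtons": 24
}}

```text
time: 21.65
tcp_pos: [0.4357, 0.0249, 0.1057]
tool_rot: [0.597, 0.4, 0.584, -0.378]
contact_force: [-2.1, -1.4, 1.6]
grip_width: 0.0545
```

Emit:
{"method": "arm_command", "body": {
  "motion": [
    {"hand":-1,"offset":[0,0,0],"spin":0},
    {"hand":-1,"offset":[0,0,0],"spin":0},
    {"hand":-1,"offset":[0,0,0],"spin":0},
    {"hand":-1,"offset":[0,0,0],"spin":0}
  ]
}}

```text
time: 22.05
tcp_pos: [0.4358, 0.025, 0.1058]
tool_rot: [0.597, 0.4, 0.584, -0.378]
contact_force: [0.1, 0.1, -0.9]
grip_width: 0.0331
```

```bash
python3 -c "
from h import *
plan([.433,.0238,.102],22.8); o=r.get_obs(); print(o['grip_width'],o['contact_force'])"
```

```text
tcp [435.8  25.  105.8] yaw 23.25 tilt [1.86 0.98] units [ 0.15 -0.13 -0.  ] spin 0.008
0.03312760603226669 [ 0.13281238  0.11701324 -0.90525552]
```

Emit:
{"method": "arm_command", "body": {
  "motion": [
    {"hand":-1,"offset":[-0.3,0,0],"spin":0},
    {"hand":-1,"offset":[-0.5,0.02,0],"spin":0},
    {"hand":-1,"offset":[-0.7,0.02,0],"spin":0},
    {"hand":-1,"offset":[-0.8,0.02,0],"spin":0},
    {"hand":-1,"offset":[-0.8,0,0],"spin":0}
  ]
}}

```text
time: 22.55
tcp_pos: [0.433, 0.0238, 0.1865]
tool_rot: [0.596, 0.399, 0.585, -0.379]
contact_force: [0.1, 1.0, -0.7]
grip_width: 0.0325
```

```bash
python3 -c "
from h import *
snap('wrist','w8');snap('top','top8')
plan([.567,.2175,.27],4.86); o=r.get_obs(); print(o['grip_width'],o['contact_force'])
im=cv2.imread('pics/w8.png'); b,_=snap('scene','sc8'); 
o=np.hstack([cv2.resize(im[150:330,130:390],(433,300)),cv2.resize(b[130:290,210:390],(338,300))]); cv2.imwrite('pics/m8.png',o)"
```

```text
tcp [435.2  24.1 188.6] yaw 23.22 tilt [1.95 0.99] units [-2.94  8.01 -5.04] spin 0.32
0.032716035545533324 [ 0.22876163 -0.14851765 -0.69585098]
```

View pics/m8.png

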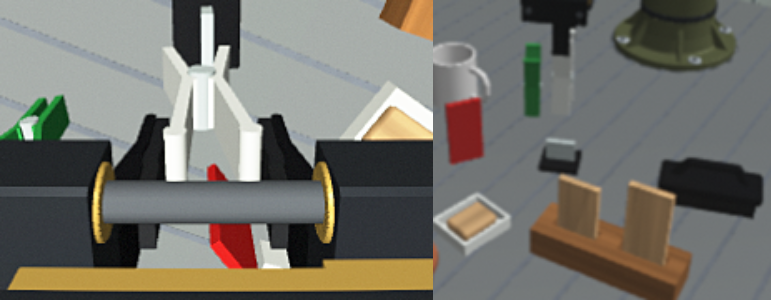

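View 8: the clip is free of the fin, squeezed (33 mm) and hanging upright; both cards stand in the rack and the stand is empty. Now carry it up and over.

Emit:
{"method": "arm_command", "body": {
  "motion": [
    {"hand":-1,"offset":[-0.8,0.2,0],"spin":0},
    {"hand":-1,"offset":[-0.8,0.5,-0.2],"spin":0},
    {"hand":-1,"offset":[-0.8,0.7,-0.4],"spin":0.05},
    {"hand":-1,"offset":[-0.4,0.8,-0.6],"spin":0.1},
    {"hand":-1,"offset":[-0.2,0.8,-0.8],"spin":0.1}
  ]
}}

```text
time: 23.2
tcp_pos: [0.4837, 0.0934, 0.2629]
tool_rot: [0.536, 0.473, 0.531, -0.454]
contact_force: [0.2, -0.5, 0.1]
grip_width: 0.0329
```

```bash
python3 -c "
from h import *
plan([.567,.2175,.27],4.86); print(r.get_obs()['grip_width'])
im,c=load('top8'); h=cv2.cvtColor(im,cv2.COLOR_BGR2HSV).astype(int)
for y in range(160,206,2): print(y,' '.join('%3d'%v for v in h[y,134:214:2,2]))
P=lambda dx,dy,z:[570.7+dx*.9964-dy*.0847,176.3+dx*.0847+dy*.9964,z]
print(proj(c,np.array([P(a,42+b,135) for a,b in((-4,-25),(4,-25),(-4,25),(4,25))]+[P(a,-42+b,110) for a,b in((-4,-25),(4,-25),(-4,25),(4,25))])/1000).round(1).tolist())
"
```

```text
tcp [483.7  93.4 262.9] yaw 8.04 tilt [1.35 0.88] units [-0.13  4.   -4.45] spin 0.055
0.032856056915664233
160 116 126 122 126 125 126 126 125 123 128 124 124 110 126 122 126 125 125 127 129 128 125 126 127 115 124 122 123 123 120 125 125 127 127 124 124 125 120 126 125
162 125 128 127 127 124 128 125 122 123 127 121 124 117 127 128 127 126 124 122 125 124 130 129 122 116 121 123 126 124 123 127 125 125 132 126 125 122 121 130 124
164 119 124 120 128 123 125 119 128 124 121 124 118 116 124 121 125 119 125 128 126 132 127 125 120 117 122 125 116 122 126 124 125 127 128 129 123 124 110 127 125
166 114 125 124 124 124 128 126 127 125 128 131 123 118 124 126 122 127 127 129 124 125 130 124 126 118 122 126 125 126 127 125 133 124 125 122 127 125 117 133 126
168 128 126 127 127 128 128 128 126 120 122 129 120 117 128 125 128 124 127 122 122 123 125 122 130 115 125 127 125 126 126 126 124 125 124 128 123 125 121 128 123
170 125 125 121 127 126 126 128 125 127 126 126 123 114 128 124 126 125 124 123 121 128 125 127 127 118 118 126 126 130 126 132 125 122 120 122 123 124 117 128 124
172 123 
[... 2208 characters left out ...]
 82  78  87  87  84  92 103 109 112 116 133  64  45  49  48  46  48  48  48  49
200 107  95  94  88  79  75  68  74  76  82  82  84  91  98 102 103 110 107 122 132 133 129 129 128 110 130 131 127 129 123 110  43  44  45  44  47  53  53  48  45
202 124  98  96 105 111 102 121 130 137 127 131 121 129 128 129 124 128 124 129 126 127 126 127 127 118 130 128 126 131 129 122  50  49  59  95  38  47  41  48  47
204 129 127 126 127 130 132 129 129 130 129 124 120 129 127 125 125 126 128 132 129 123 128 132 123 114 129 128 122 128 128 127  87  46  46  68  40  52  45  46  48
[[155.6, 180.4], [155.3, 176.7], [131.8, 182.4], [131.6, 178.7], [196.3, 179.1], [196.0, 175.5], [173.4, 181.1], [173.1, 177.5]]
```

Emit:
{"method": "arm_command", "body": {
  "motion": [
    {"hand":-1,"offset":[-0.1,0.8,-0.9],"spin":0.03},
    {"hand":-1,"offset":[-0.1,0.8,-0.9],"spin":0.02},
    {"hand":-1,"offset":[0,0.8,-0.9],"spin":0},
    {"hand":-1,"offset":[0,0.8,-0.9],"spin":0},
    {"hand":-1,"offset":[0,0.6,-0.6],"spin":0}
  ]
}}

```text
time: 23.7
tcp_pos: [0.5687, 0.2129, 0.2678]
tool_rot: [0.523, 0.486, 0.52, -0.47]
contact_force: [-0.7, -0.4, -0.4]
grip_width: 0.033
```

Emit:
{"method": "arm_command", "body": {
  "motion": [
    {"hand":-1,"offset":[0,0,0],"spin":0}
  ]
}}

```text
time: 23.8
tcp_pos: [0.5689, 0.2157, 0.2657]
tool_rot: [0.523, 0.484, 0.521, -0.47]
contact_force: [0.5, -0.0, -0.2]
grip_width: 0.0331
```

```bash
python3 -c "
from h import *
plan([.567,.2175,.27],4.86); print(r.get_obs()['grip_width'])
im,c=snap('wrist','w9')
cv2.imwrite('pics/w9c.png',cv2.resize(im[40:310,180:340],None,fx=2.2,fy=2.2,interpolation=cv2.INTER_CUBIC))"
```

```text
tcp [568.9 215.7 265.7] yaw 5.16 tilt [0.92 0.73] units [-0.17 -0.06 -0.08] spin 0.005
0.0330545301082095
```

View pics/w9c.png

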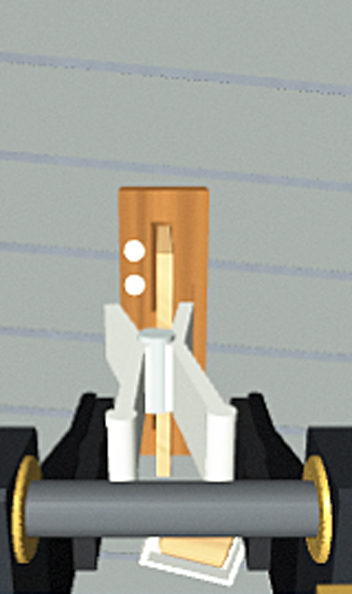

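Wrist view 9 (crop ×2.2): the clip is squeezed open above the tall card. The card's top +y edge is at (157–171, 252). The jaws' lower +y corners lie at about (105–119, 305) and (180–193, 303), and the hinge barrel's +y end is at (157,338).

```bash
python3 -c "
from h import *
im,c=load('w9'); f=lambda u,v:(180+u/2.2,40+v/2.2)
print('card top',onz(c,[f(157,252),f(171,252)],.135)*1000)
for z in (.170,.175): print('jaws',z,(onz(c,[f(105,305),f(119,310),f(180,303),f(193,303)],z)*1000).round(1).tolist())
print('hinge',onz(c,[f(140,338),f(175,338)],.225)*1000)
print('bars',onz(c,[f(107,413),f(137,413),f(206,410),f(236,410)],.287)*1000)
print('pips',onz(c,[f(134,250),f(135,285)],.04)*1000)
h=cv2.cvtColor(im,cv2.COLOR_BGR2HSV).astype(int)
for y in range(174,200,3): print(y,' '.join('%d/%d'%(v,s) for v,s in zip(h[y,226:272,2],h[y,226:272,1])))
"
```

```text
card top [[561.78535228 243.53374364 135.        ]
 [568.40966861 244.10743809 135.        ]]
jaws 0.17 [[541.2, 224.9, 170.0], [547.3, 223.2, 170.0], [573.1, 228.5, 170.0], [578.6, 229.0, 170.0]]
jaws 0.175 [[541.5, 226.3, 175.0], [547.5, 224.6, 175.0], [572.8, 229.8, 175.0], [578.3, 230.3, 175.0]]
hinge [[557.55939604 229.1800626  225.        ]
 [569.50886391 230.1862566  225.        ]]
bars [[551.30114529 229.13067686 287.        ]
 [558.68190516 229.73981348 287.        ]
 [575.61510776 231.93676785 287.        ]
 [583.02916558 232.53882677 287.        ]]
pips [[548.24244878 226.91138263  40.        ]
 [550.51622647 204.51760558  40.        ]]
174 178/11 179/13 178/11 179/11 177/10 178/13 179/16 183/20 186/90 194/167 193/169 197/168 195/179 196/191 220/150 223/140 196/178 176/196 179/178 196/168 208/163 215/160 188/165 139/167 126/188 243/123 254/84 251/83 251/80 252/80 253/77 255/62 227/121 199/163 209/167 202/163 199/161 195/163 192/163 194/162 195/163 187/161 200/161 211/162 211/163 207/164
177 175/12 176/12 173/12 179/11 182/10 177/10 186/11 186/16 177/56 188/151 194/171 199/
[... 1857 characters left out ...]
/11 228/11 239/7 164/11 106/7 106/19 138/87 213/157 216/165 208/163 204/168
195 172/22 173/18 219/10 229/11 226/12 225/10 226/10 225/11 223/8 225/11 225/11 224/9 227/11 226/9 226/10 227/12 226/11 226/9 233/5 240/6 244/6 244/5 245/6 246/5 246/6 247/6 244/7 237/6 230/11 219/14 197/16 190/9 195/13 226/12 229/11 229/9 232/11 205/11 128/14 99/8 106/24 140/86 208/164 215/164 212/158 206/165
198 178/9 172/10 221/14 229/12 224/11 224/10 225/10 225/12 225/12 224/9 226/11 224/13 226/12 225/11 226/10 227/11 226/9 226/10 225/11 230/8 249/4 253/3 248/3 244/6 243/5 245/6 241/6 236/8 223/14 255/0 255/0 255/0 238/5 222/13 226/11 226/11 226/11 230/9 238/11 170/12 105/17 134/89 210/158 215/167 210/159 205/162
```

The clip hangs about 3.6° off plumb: mouth middle x≈561 mm against the card's 567 mm. I'll shift about +5.5 mm in x and +2.8 mm in y, then check again from a second picture.

Emit:
{"method": "arm_command", "body": {
  "motion": [
    {"hand":-1,"offset":[0.2,0.23,-0.09],"spin":0.005},
    {"hand":-1,"offset":[0.2,0,0],"spin":0},
    {"hand":-1,"offset":[0,0,0],"spin":0}
  ]
}}

```text
time: 24.15
tcp_pos: [0.5731, 0.2144, 0.2536]
tool_rot: [0.521, 0.485, 0.519, -0.474]
contact_force: [-1.2, -0.0, -0.5]
grip_width: 0.0331
```

```bash
cat > j.py <<'E'
from h import *
import sys
plan([.5744,.2185,.2063],4.86); o=r.get_obs(); print(o['grip_width'],o['contact_force']); T=pose()
im,c=snap('wrist',sys.argv[1]); h=cv2.cvtColor(im,cv2.COLOR_BGR2HSV).astype(int)
V,S=h[...,2],h[...,1]
for y in range(130,200,3):
    w=[u for u in range(215,290) if V[y,u]>200 and S[y,u]<30]; b=[u for u in range(240,275) if V[y,u]>235 and 60<S[y,u]<130]
    runs=[]
    for u in w:
        if runs and u==runs[-1][1]+1: runs[-1][1]=u
        else: runs.append([u,u])
    print(y,[q for q in runs if q[1]>q[0]+1],(b[0],b[-1]) if b else None)
E
python3 j.py w10
```

```text
tcp [573.1 214.4 253.6] yaw 4.63 tilt [0.72 0.56] units [ 1.89  0.04 -0.14] spin -0.004
0.03309203515227972 [-1.15497803 -0.00997401 -0.45972371]
130 [] None
133 [] None
136 [] None
139 [] None
142 [] None
145 [] None
148 [] None
151 [[234, 241]] None
154 [[234, 242]] None
157 [[235, 240]] (247, 254)
160 [] (247, 254)
163 [] (247, 254)
166 [[236, 240]] (247, 254)
169 [[234, 242]] (247, 254)
172 [[235, 241]] (247, 254)
175 [] (248, 254)
178 [[228, 231], [261, 267]] (248, 254)
181 [[228, 235], [261, 266]] (248, 254)
184 [[228, 237], [260, 265]] (247, 254)
187 [[228, 240], [259, 264]] (248, 254)
190 [[228, 242], [256, 264]] None
193 [[228, 255], [260, 263]] None
196 [[228, 263]] None
199 [[228, 265]] None
```

```bash
python3 -c "
from h import *
im,c=load('w10'); z=.1623
J=onz(c,[(227.5,180),(235,180),(260.5,178),(267.5,178)],z)*1000; print(J.round(1).tolist(),'mid',J.mean(0), J[1:3].mean(0))
C=onz(c,[(247,156),(255,156),(247.7,178),(254.8,178)],.135)*1000; print(C.round(1).tolist(),C[:2].mean(0),C[2:].mean(0))
"
```

```text
[[545.3, 223.5, 162.3], [552.3, 224.0, 162.3], [575.7, 227.7, 162.3], [582.2, 228.2, 162.3]] mid [563.86697657 225.83551012 162.3       ] [563.98191546 225.84386735 162.3       ]
[[561.5, 242.3, 135.0], [569.5, 242.9, 135.0], [563.8, 219.6, 135.0], [571.1, 220.1, 135.0]] [565.51170684 242.56152569 135.        ] [567.44293913 219.83021517 135.        ]
```

Emit:
{"method": "arm_command", "body": {
  "motion": [
    {"hand":-1,"offset":[0,0.12,-0.15],"spin":-0.004},
    {"hand":-1,"offset":[0.15,0,0],"spin":0},
    {"hand":-1,"offset":[0.15,0,0],"spin":0},
    {"hand":-1,"offset":[0,0,0],"spin":0}
  ]
}}

```text
time: 24.6
tcp_pos: [0.5762, 0.2178, 0.247]
tool_rot: [0.522, 0.485, 0.519, -0.472]
contact_force: [0.3, 1.1, -0.8]
grip_width: 0.033
```

```bash
sed -i 's/.5744,.2185,.2063/.5758,.2185,.2063/' h.py j.py; python3 j.py w11 | awk 'NR<3||/^1[5-9]/'
```

```text
tcp [576.2 217.8 247. ] yaw 4.8 tilt [0.81 0.64] units [ 1.63 -0.04 -0.01] spin -0.001
0.03304657845906271 [ 0.33525464  1.13687737 -0.84970135]
151 [] None
154 [[231, 237]] None
157 [[230, 239]] (250, 250)
160 [[232, 237]] (244, 250)
163 [] (244, 250)
166 [] (244, 250)
169 [[233, 237]] (244, 250)
172 [[231, 239]] (244, 249)
175 [[231, 238]] (244, 249)
178 [[261, 267]] (244, 249)
181 [[228, 235], [260, 266]] (244, 250)
184 [[228, 237], [259, 265]] (244, 250)
187 [[228, 240], [259, 264]] (244, 250)
190 [[228, 242], [252, 264]] None
193 [[228, 255], [260, 263]] None
196 [[228, 263]] None
199 [[228, 265]] None
```

```bash
python3 -c "
from h import *
im,c=load('w11'); z=.247-.0913
J=onz(c,[(227.5,180.5),(235.5,180.5),(260.5,178.5),(267.3,178.5)],z)*1000; print(J.round(1).tolist(),'mid',J.mean(0))
C=onz(c,[(243.7,162),(251,162),(243.7,182),(250.5,182)],.135)*1000; print(C.round(1).tolist(),C[:2].mean(0),C[2:].mean(0))
"
```

```text
[[548.6, 226.4, 155.7], [555.9, 227.0, 155.7], [578.9, 230.7, 155.7], [585.2, 231.2, 155.7]] mid [567.15151481 228.84862652 155.7       ]
[[561.9, 240.8, 135.0], [569.1, 241.3, 135.0], [563.4, 220.4, 135.0], [570.2, 220.9, 135.0]] [565.52184789 241.04337662 135.        ] [566.7587386  220.62486194 135.        ]
```

Emit:
{"method": "arm_command", "body": {
  "motion": [
    {"hand":-1,"offset":[0.3,-0.06,0],"spin":0},
    {"hand":-1,"offset":[0.3,-0.01,0],"spin":0},
    {"hand":-1,"offset":[0.3,0,0],"spin":0}
  ]
}}

```text
time: 24.95
tcp_pos: [0.5753, 0.2181, 0.2244]
tool_rot: [0.522, 0.486, 0.519, -0.471]
contact_force: [0.2, -1.0, -0.7]
grip_width: 0.0332
```

```bash
sed -i 's/.5758,.2185,.2063/.5749,.2185,.2063/' j.py; python3 j.py w12 | awk 'NR<3||/^1[5-9]/'
```

```text
tcp [575.3 218.1 224.4] yaw 4.79 tilt [0.95 0.7 ] units [ 0.72 -0.03 -0.01] spin -0.001
0.03315228923605527 [ 0.21239081 -0.99475793 -0.68574403]
151 [] None
154 [] (245, 246)
157 [[231, 236]] None
160 [[229, 238]] None
163 [[230, 237]] None
166 [] (244, 251)
169 [] (244, 251)
172 [] (244, 251)
175 [[231, 237]] (244, 251)
178 [[230, 238], [261, 267]] (244, 251)
181 [[228, 237], [260, 266]] (244, 251)
184 [[228, 237], [259, 265]] (244, 251)
187 [[228, 240], [258, 264]] (244, 251)
190 [[228, 242], [251, 264]] None
193 [[228, 255], [260, 263]] None
196 [[228, 263]] None
199 [[228, 265]] None
```

Tips are level with the card's top edge and centred (gaps 8.5 and 9 px). Final descent.

Emit:
{"method": "arm_command", "body": {
  "motion": [
    {"hand":-1,"offset":[0.3,0,0],"spin":0},
    {"hand":-1,"offset":[0.25,-0.01,0],"spin":0},
    {"hand":-1,"offset":[0.15,0,0],"spin":0},
    {"hand":-1,"offset":[0,0,0],"spin":0},
    {"hand":-1,"offset":[0,0,0],"spin":0}
  ]
}}

```text
time: 25.5
tcp_pos: [0.5739, 0.2178, 0.2022]
tool_rot: [0.521, 0.484, 0.52, -0.473]
contact_force: [-0.7, -0.3, -0.9]
grip_width: 0.0329
```

```bash
python3 j.py w13 | awk 'NR<3||/^1[4-9]/'; python3 -c "
from h import *
a,c=snap('scene','sc13'); t,ct=snap('top','top13')
b,_=load('sc8'); 
d=np.abs(a.astype(int)-b).max(2)>40; n,l,s,ce=cv2.connectedComponentsWithStats(d.astype(np.uint8))
print([s[i].tolist() for i in range(1,n) if s[i,4]>40])
# clip (white) lower extent & tall card top in scene
P=lambda dx,dy,z:[570.7+dx*.9964-dy*.0847,176.3+dx*.0847+dy*.9964,z]
print(proj(c,np.array([P(4,67,135),P(4,17,135),P(13,42+12,115),P(13,42-12,115),P(4,67,40)])/1000).round(1).tolist())
h=cv2.cvtColor(a,cv2.COLOR_BGR2HSV).astype(int)
for y in range(205,262,4): print(y,' '.join('%d/%d'%(v,s) for v,s in zip(h[y,305:352:2,2],h[y,305:352:2,1])))
"
```

```text
tcp [573.9 217.8 202.2] yaw 4.8 tilt [0.7  0.57] units [-0.16  0.04 -0.03] spin -0.001
0.03289862895890487 [-0.68620888 -0.26382936 -0.87941718]
142 [] None
145 [] None
148 [] None
151 [] None
154 [] None
157 [] None
160 [[231, 237]] (246, 246)
163 [[230, 239]] None
166 [[230, 239]] None
169 [] None
172 [] (245, 253)
175 [] (245, 253)
178 [[233, 237], [261, 267]] (245, 253)
181 [[228, 239], [260, 266]] (245, 253)
184 [[228, 239], [260, 265]] (245, 253)
187 [[228, 240], [259, 264]] (245, 253)
190 [[228, 242], [253, 264]] None
193 [[228, 255], [260, 263]] None
196 [[228, 263]] None
199 [[228, 265]] None
[[264, 0, 42, 77, 2775], [314, 0, 24, 126, 1128], [362, 0, 28, 69, 842], [351, 72, 23, 65, 239], [291, 78, 10, 6, 41], [256, 81, 45, 79, 2089], [337, 101, 22, 3, 48], [325, 110, 35, 8, 190], [314, 133, 57, 34, 630], [291, 160, 60, 54, 1870], [317, 215, 19, 33, 292]]
[[337.8, 236.3], [313.8, 228.3], [328.7, 244.5], [317.4, 240.5], [332.6, 270.9]]
205 117/13 118/13 118/13 117/13 118/13 119/13 98/13 23/11 19/13 19/13 19/13 19/27 26/10 123/4 140/7 131/4 127/8 117/13 117/13 118/15 119/26 116
[... 1655 characters left out ...]
06 104/108 102/108 104/108 104/110 107/110 114/107 115/111 112/107 109/108 137/106 128/24 119/28 118/24 120/11 121/13 121/13 121/13 121/13
253 133/150 136/152 138/153 129/134 110/109 107/107 103/106 103/109 106/108 104/108 107/107 114/110 115/109 110/109 110/111 135/87 119/17 117/17 121/11 121/13 121/13 122/10 121/13 122/13
257 153/150 148/152 143/152 117/124 109/105 105/107 102/108 102/108 106/108 104/108 108/106 115/111 111/108 112/107 114/112 148/71 120/17 122/13 121/13 121/11 121/13 121/13 122/13 121/11
261 145/151 144/151 127/151 112/114 112/109 105/107 102/108 102/108 105/109 104/108 107/107 114/110 109/105 109/108 132/110 144/127 127/102 121/27 120/6 122/13 122/13 121/11 121/11 122/10
```

```bash
python3 -c "
from h import *
o=r.get_obs(); print(o['time'],o['grip_width'],o['contact_force']); print(workorder.close_job())"
```

```text
25.65 0.03301723230916555 [-0.52585925  0.74749035 -1.1656463 ]
the job is handed in; nothing more can be done
None
```

The job is done and handed in at 25.65 s of the 72 s allowed.

- **Cards:** I stood the short card in pocket 1, then the tall card in pocket 2. Each was lowered until it pressed on the pocket floor (about 24 N and 18 N) and then released. Later pictures showed both cards upright in the rack.
- **Clip:** I squeezed it with a 24 N grip, lifted it off the fin and carried it over the tall card. It is held there at 33 mm over the handles, a touch under the stated 35 mm for the stop. The mouth measured about 26 mm, which is fully open.

**Last checks:**
- **Depth:** the jaws straddle the tall card's upper edge with the tips about 24 mm below it. That is a little deeper than the 20 mm I aimed for. The scene camera agreed, showing the near jaw in front of the card at that depth.
- **Centring:** the mouth was about 2 mm off centre at the tips. That leaves an estimated 7 mm or so from the nearer jaw tip to the card.
- **Contact:** the force on the tool was about 1 N, at its noise level.
- **Other things:** comparing scene pictures from just after freeing the clip and at the end, the only change at the cards was the jaw itself. I did not run a numeric check on the brush, mug, pot, soap dish or look-alikes.

**One disagreement:** the clip hangs about 3.6° off plumb in the grip, although the tool itself is within 1°. I allowed for this in the final placing.

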